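# Open the sprung stone case on the goldsmith's bench

## Task

Open the blue-lidded stone case so that the setter can get at the stones: press down its brass release tab with the fingertips until the lid springs up, then push the lid over until it is fully open and leans back on its stop by itself. Use touch only: pick nothing up, leave the red-lidded case shut and its tab alone, and leave the other things on the bench where they stand.

Things in the scene. Friction and masses are not known exactly. Their poses are not given: they have to be found in the camera images.
- blue_case: Case with the blue lid, screwed to the bench: aluminium box 100 mm deep (its x), 130 wide (y), 50 high, stones inside. Origin: centre of its underside; x runs from the front (tab side, towards the robot) to the hinge side, z up; turned up to 0.25 rad either way. Lid: plate 100 x 130 x 8 mm on the rim, top at z = 58 mm when shut
- blue_lid (a joint): angle of the blue lid, rad: 0 shut, 1.9 fully open, leaning back against its stop. Unhooked, it is sprung up to about 0.85 and no further; from there it must be pushed (about 1 N at the edge). Let go before upright (1.57) it sinks back to 0.85; past about 1.65 it falls to the stop by itself, slowly
- blue_tab (a joint): angle of the blue case's brass tab, rad: 0 at rest, 0.32 fully down. Pressing the paddle down turns it: at about 0.19 the hook lets go of the lid (some 7 mm down and 3 N at the press point), full travel is about 11 mm and 4 N; it springs back when released
- blue_tab_press (a point): press point on top of the brass paddle (44 mm wide) of the blue case, on its middle line, case x = -90, z = 43 mm at rest, moving with the tab. The tab is a rocker pivoting at x = -56, z = 40: the paddle reaches forward to x = -104, and an upright arm behind it (from x = -58; top z = 63, 30 wide) hooks over the lid's front edge, swinging 7 mm forward when pressed
- blue_lid_edge (a point): middle of the blue lid's front edge, half way through its thickness, 100 mm from the hinge line; moves with the lid (case x = -50, z = 54 mm shut; about x = -13, z = 128 mm when sprung up; about x = 86, z = 143 mm when fully open)
- blue_hinge (a point): middle of the blue lid's hinge line (case x = 50, y = 0, z = 50 mm)
- red_case: Case with the red lid, to be left shut; otherwise like the blue one: screwed to the bench: aluminium box 100 mm deep (its x), 130 wide (y), 50 high, stones inside. Origin: centre of its underside; x runs from the front (tab side, towards the robot) to the hinge side, z up; turned up to 0.25 rad either way.
- red_lid (a joint): angle of the red lid, rad, 0 shut; same spring and hook as the blue one
- red_tab (a joint): angle of the red case's brass tab, rad, 0 at rest
- punch: loose turned wooden punch handle standing upright, 38 mm across, 67 mm high, origin at the centre of its foot; stands beyond the cases
- flux_jar: loose amber jar with a white cap, 48 mm across, 55 mm high, origin at the centre of its foot; stands to the left
- loupe: loose black loupe, 32 mm across and 22 mm high, with a flat steel tail 30 x 20 x 8 mm out along its x to 45 mm; origin under the centre of the black barrel; lies to the right
There are look-alikes about, which are no part of the job. Leave any purple or turquoise look-alike of the punch alone.

How it is judged:
By the outcome, as a careful person would: the job done as asked, in the order asked, and still so for the second after the job is handed in, with the robot touching nothing.
It also fails if it takes over 38 s, if anything falls off the work surface, if the arm or the gripper's body presses on something with over 40 N, if the wrist force passes 120 N, or if a joint passes its speed limit or range.

## Robot

A 6-joint arm with a two-finger parallel gripper is mounted at the origin on the work surface. World frame = base frame: x ahead of the robot, y to its left, z up, the work surface at z = 0. Lengths are in m, angles in rad, forces in N, time in s.
With the tool pointing down it reaches from about 0.25 to 0.725 m from the base axis. Payload 4 kg.
Tool frame: the origin (TCP) lies at the very end of the fingers, on their centre line; the grasp point (between the pads) lies 19 mm behind it; x points along the fingers, z is the direction in which the jaws open and shut, and the axes are right-handed (so a half turn about x gives the same grasp; the last joint's range is limited). The gripper opens to 85 mm and grips with 20 to 120 N. Pads are 22 mm wide; open, the fingers measure 114 mm over their backs; the gripper's body (76 mm by 85 mm) begins 54 mm behind the grasp point. The pads swing forward as they close: fully open they stand 13 mm farther back than shut.
Start: joints at [1.143, 0.241, 0.005, 1.335, 0, 1.571], TCP at [0.207, 0.455, 0.231] pointing down, gripper open.
Joint ranges: [-2.72, 2.72], [-1.05, 1.87], [-1.09, 1.28], [-1.99, 2.15], [-1.42, 1.44], [-3.14, 3.14]. Speed limits (rad/s): [2.79, 2.79, 3.14, 3.14, 3.14, 3.14].

## Interface

Orientations are given as a 3x3 rotation matrix whose columns are the frame's x, y, z axes.
In Python, from bench import robot gives the robot as it stands.
- The arm moves only by the tool apply_moves, never from a script. Its argument "plan" is one flat list of numbers, 5 for each row, row after row: the finger opening in m, from 0 to 0.0854, then the shift along the world's x, y, z in m, then the turn about the world's z in rad. A call has 1 to 5 rows; each row shifts and turns the commanded pose from where the row before left it; what a row does not reach is not made up. A row lasts 1/12 s, in which the tool goes at most 41.7 mm and 7.16 degrees, less where a joint would pass 70% of its speed; a pose out of reach is approached as far as the arm can. A call with a gripper value outside its range is refused whole. The fingers move at their own pace and stop on an object; "grip_force" is the grip in N (left out, the last holds). Time passes only in rows, so rows that do not move let the fingers close. It gives the time, the measured TCP pose, the force and the opening at its end, in the units of the state.
- robot.sense(): the state, without advancing time (a new reading comes with each control period).
- robot.get_image(name): name is "scene" or "top"; returns a dict with "pixels" (420x560x3 uint8, red, green, blue), "z_map" (420x560 float32, m along the optical axis (not along the pixel's ray), 0 where there is no reading), "intrinsics" (3x3 intrinsics, pixels), "extrinsics" (4x4, takes a point from world to camera coordinates). Camera axes: x right, y up, looking along -z (the intrinsics and any distortion apply to the point x, -y, -z); pixel columns grow to the right and rows downward; lengths in m; the calibration is good to about 2 mm. A picture is of the moment at which its call begins.
- robot.hand_in(): hands the job in, once; it reports no verdict.
Trained networks look in the newest picture that a camera, given by its name, has taken for a name from the list of things; names that differ only in an ending like _2 or _b are one class to them, and where a whole thing is asked for, a point or a joint stands for the part that bears it (a point fixed in the world has none). Each returns a list of dicts, best first, with "confidence" (0 to 1); they miss things now and then, are a little off and sometimes report something else, mostly with a low value. They report only what shows in the picture. A call takes as long as a camera call. They do not tell look-alikes from the thing itself.
- robot.spot_in(camera, thing): "uv" ([column, row] in pixels, amid what is visible of it).
- robot.pinpoint(camera, thing): "uv" ([column, row] in pixels: a listed point, or the origin of a listed thing).
The state is a dict: "time": time; "joint_positions": joint angles; "joint_vel": joint speeds; "joint_torque": joint torques, N m; "eef_pos": TCP position; "ee_rot": TCP orientation; "ft_force": force on the tool from outside, world axes, zero at the start; "ft_torque": the same for the moment, N m; "opening": opening from 0.0 (shut) to 1.0 (fully open).
Only numpy, scipy, OpenCV 4.12 (cv2) and the standard library are available. Lean on these libraries where they do the work, as an engineer would, in place of code of your own. Each camera call takes 0.05 s, during which the arm holds its last target.

## Working session

There is one attempt and no reset: what is moved stays moved. The work goes in short steps, Python scripts to look and compute and a tool call to move; the robot and the scene stay as the last step left them, time stands still between calls to the robot, and variables do not carry over. Pictures are saved under pics/ and viewed, and the job is handed in when it is done.

Besides the shell and the picture viewer there is one more tool, called after "Call:" by a JSON object that holds its "fn" and its "kwargs". apply_moves: Moves the arm, as the interface text tells. Its arguments: {"type":"object","properties":{"plan":{"type":"array"},"grip_force":{"type":"number"}},"required":["plan"]}

```bash
mkdir -p pics; cat > h.py <<'E'
import numpy as np, cv2
from bench import robot
def img(name,fn=None):
    d=robot.get_image(name)
    if fn: cv2.imwrite('pics/'+fn,cv2.cvtColor(d['pixels'],cv2.COLOR_RGB2BGR))
    return d
def world(d,uv,z=None):
    """z given: depth along the axis"""
    K=np.array(d['intrinsics']);E=np.array(d['extrinsics'])
    u,v=uv
    if z is None:
        r,c=int(round(v)),int(round(u)); p=d['z_map'][max(0,r-1):r+2,max(0,c-1):c+2]; p=p[p>0]; z=np.median(p) if len(p) else 0
    q=np.array([(u-K[0,2])/K[0,0]*z,-(v-K[1,2])/K[1,1]*z,-z,1])
    return (np.linalg.inv(E)@q)[:3]
def onplane(d,uv,h):
    a=world(d,uv,0.1);b=world(d,uv,1.0)
    t=(h-a[2])/(b[2]-a[2]); return a+t*(b-a)
E
python3 - <<'E'
from h import *
for c in ('scene','top'):
    d=img(c,c+'0.png')
    print(c,np.linalg.inv(d['extrinsics'])[:3].round(3).tolist(),np.array(d['intrinsics']).tolist())
    for t in ['blue_case','blue_tab_press','blue_lid_edge','blue_hinge','red_case','punch','flux_jar','loupe']:
        for r in robot.pinpoint(c,t)[:2]:
            print(t,np.round(r['uv'],1),round(r['confidence'],2),world(d,r['uv']).round(3))
print(robot.sense())
E
```

```text
scene [[0.426, -0.776, 0.466, 1.215], [0.905, 0.362, -0.223, -0.269], [0.004, 0.517, 0.856, 1.132]] [[530.3747104505283, 0.0, 277.6652256429207], [0.0, 530.3747104505283, 206.1384572698719], [0.0, 0.0, 1.0]]
blue_case [306.2 188.1] 0.62 [0.615 0.094 0.06 ]
blue_tab_press [288.  151.9] 0.61 [0.488 0.107 0.044]
blue_lid_edge [295.9 162.2] 0.96 [0.535 0.106 0.059]
blue_lid_edge [306.9 188.9] 0.45 [0.618 0.094 0.061]
blue_hinge [325.3 188.6] 0.56 [0.627 0.141 0.044]
red_case [208.2 227.2] 0.96 [ 0.613 -0.159  0.057]
punch [299.6 287.5] 0.76 [ 0.822 -0.025  0.016]
punch [273.6 296.1] 0.64 [ 0.83  -0.093  0.055]
flux_jar [375.7 133.8] 0.56 [0.514 0.356 0.016]
loupe [141.4 269.3] 0.72 [ 0.627 -0.333  0.013]
top [[0.019, 0.994, -0.104, 0.518], [-1.0, 0.02, 0.009, 0.004], [0.011, 0.104, 0.995, 1.085]] [[429.9177982015635, 0.0, 281.5139890333615], [0.0, 429.9177982015635, 208.09376317396058], [0.0, 0.0, 1.0]]
blue_case [236.2 225.2] 0.76 [0.582 0.102 0.062]
blue_tab_press [235.  262.9] 0.75 [0.492 0.104 0.043]
blue_lid_edge [232.8 244.8] 0.93 [0.535 0.108 0.061]
blue_lid_edge [236.9 263.5] 0.4
[... 400 characters left out ...]
3, 1.33522792e+00,
       5.28328568e-06, 1.57080998e+00]), 'joint_vel': array([-0.00086055,  0.00032993, -0.00052179,  0.00084577,  0.00056143,
        0.00109592]), 'joint_torque': array([ 4.75606703e-04, -3.72196019e+01,  2.52693647e+01,  1.09154666e-03,
        6.75039416e-06, -2.85414226e-07]), 'eef_pos': array([0.20743539, 0.45494604, 0.23134797]), 'ee_rot': array([[ 1.98483693e-05, -9.09875367e-01,  4.14881690e-01],
       [ 5.62657746e-05,  4.14881690e-01,  9.09875365e-01],
       [-9.99999998e-01,  5.28409736e-06,  5.94295674e-05]]), 'ft_force': array([ 0.09821763, -0.56602535,  0.76019353]), 'ft_torque': array([-0.0518124 , -0.00739234, -0.01558895]), 'opening': 0.9994056328646846}
```

View pics/scene0.png

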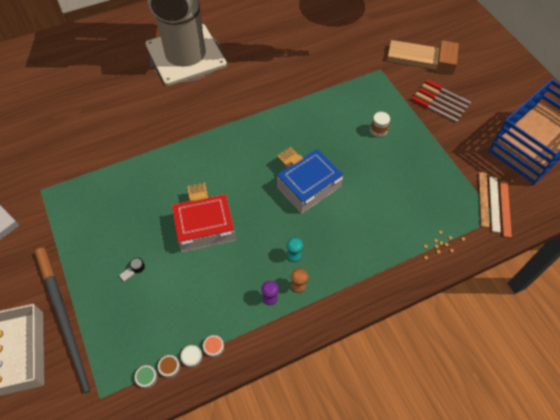

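View pics/top0.png

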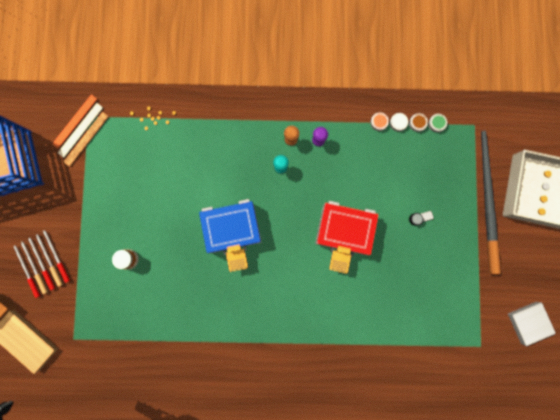

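```bash
python3 - <<'E'
from h import *
d=img('top')
p=cv2.cvtColor(d['pixels'],cv2.COLOR_RGB2HSV)
m=cv2.inRange(p,(95,80,30),(125,255,255))
n,l,s,c=cv2.connectedComponentsWithStats(m)
for i in range(1,n):
    if s[i,4]>100: print(s[i],c[i])
i=1+np.argmax(s[1:,4]); ys,xs=np.where(l==i)
P=np.array([onplane(d,(x,y),.058)[:2] for x,y in zip(xs,ys)],np.float32)
print(cv2.minAreaRect(P), [world(d,(x,y))[2].round(3) for x,y in list(zip(xs,ys))[::400]])
print(cv2.boxPoints(cv2.minAreaRect(P)))
E
```

```text
[   0  117   43   79 1530] [ 18.10980392 159.90130719]
[ 199  201   62   52 2337] [229.42832691 226.55584082]
((0.5780107378959656, 0.11793269217014313), (0.10345436632633209, 0.13301461935043335), 12.704970359802246) [np.float64(0.053), np.float64(0.059), np.float64(0.06), np.float64(0.059), np.float64(0.059), np.float64(0.06)]
[[0.5129231  0.1714352 ]
 [0.5421771  0.04167738]
 [0.64309835 0.06443018]
 [0.6138444  0.194188  ]]
```

In the pictures, the blue case's lid is centred at (230,227) in the top view and its tab is at (236,260). The loose items are well clear of both. Lid fit: centre (0.578, 0.118), yaw about 0.22. I'll check the tab before moving.

```bash
python3 - <<'E'
from h import *
d=img('top')
p=cv2.cvtColor(d['pixels'],cv2.COLOR_RGB2HSV)
m=cv2.inRange(p,(12,120,120),(32,255,255))
n,l,s,c=cv2.connectedComponentsWithStats(m)
C=np.array([.578,.118]);a=.2217;R=np.array([[np.cos(a),-np.sin(a)],[np.sin(a),np.cos(a)]])
for i in range(1,n):
    if s[i,4]>100 and 200<c[i][0]<380 and c[i][1]>230:
        ys,xs=np.where(l==i)
        P=np.array([world(d,(x,y)) for x,y in zip(xs,ys)])
        print(s[i],c[i],P.mean(0).round(3))
        if c[i][0]<300:
            Q=(P[:,:2]-C)@R
            k=(P[:,2]>.035)&(P[:,2]<.05)
            print(Q[k].min(0),Q[k].max(0),Q[k].mean(0),np.median(P[k,2]))
print('press',C+R@[-.092,0],'edge sprung',C+R@[-.013,0], R[:,0])
E
```

```text
[226 246  22  26 442] [236.0520362  258.39140271] [0.503 0.101 0.044]
[-0.10389078 -0.02170255] [-0.05173564  0.02251463] [-0.08034168  0.00043278] 0.04368868730200037
[329 246  22  28 461] [340.48373102 259.55531453] [ 0.505 -0.15   0.045]
press [0.4882517  0.09777027] edge sprung [0.56531817 0.11514145] [0.97552505 0.21988833]
```

Call:
{"fn": "apply_moves", "kwargs": {"plan": [0,0.025,-0.032,0,0.12,0,0.025,-0.032,0,0.12,0,0.025,-0.032,0,0.12,0,0.025,-0.032,0,0.12,0,0.025,-0.032,0,0.12]}}

```text
time: 1.42
eef_pos: [0.3218, 0.3094, 0.2315]
ee_rot: [[0.0, -0.993, -0.12], [0.0, -0.12, 0.993], [-1.0, -0.0, 0.0]]
ft_force: [0.1, -0.3, 0.1]
opening: 0.301
```

The tab fits the case frame: it reaches forward to x = -104 mm, spans ±22 mm, and sits at z = 44 mm. Carrying on to above the press point.

Call:
{"fn": "apply_moves", "kwargs": {"plan": [0,0.0222,-0.0281,0,0.05,0,0.0222,-0.0281,0,0,0,0.0222,-0.0281,0,0,0,0.0222,-0.0281,-0.02,0,0,0.0222,-0.0281,-0.02,0]}}

```text
time: 1.83
eef_pos: [0.4342, 0.1691, 0.1923]
ee_rot: [[0.004, -0.987, -0.164], [0.002, -0.164, 0.987], [-1.0, -0.004, 0.001]]
ft_force: [0.2, -0.0, 0.1]
opening: 0.004
```

Call:
{"fn": "apply_moves", "kwargs": {"plan": [0,0.0222,-0.0281,-0.02,0,0,0.0222,-0.0281,-0.02,0,0,0,0,-0.03,0,0,0,0,-0.03,0,0,0,0,0,0]}}

```text
time: 2.25
eef_pos: [0.4724, 0.112, 0.086]
ee_rot: [[-0.011, -0.987, -0.162], [-0.002, -0.162, 0.987], [-1.0, 0.011, -0.001]]
ft_force: [-2.0, -0.8, -0.8]
opening: -0.002
```

Call:
{"fn": "apply_moves", "kwargs": {"plan": [0,0,0,0,0.05,0,0,0,0,0,0,0,0,0,0]}}

```text
time: 2.5
eef_pos: [0.4773, 0.1146, 0.0927]
ee_rot: [[0.002, -0.977, -0.212], [0.0, -0.212, 0.977], [-1.0, -0.002, 0.0]]
ft_force: [-0.5, -0.4, 0.4]
opening: -0.0
```

Call:
{"fn": "apply_moves", "kwargs": {"plan": [0,0.011,-0.017,-0.01,0,0,0,0,-0.02,0,0,0,0,0,0,0,0,0,0,0]}}

```text
time: 2.83
eef_pos: [0.4869, 0.0972, 0.0617]
ee_rot: [[-0.001, -0.977, -0.213], [-0.0, -0.213, 0.977], [-1.0, 0.001, 0.0]]
ft_force: [-0.1, -0.2, -0.1]
opening: -0.001
```

Call:
{"fn": "apply_moves", "kwargs": {"plan": [0,0,0,-0.012,0,0,0,0,-0.006,0,0,0,0,-0.005,0,0,0,0,-0.004,0,0,0,0,0,0]}}

```text
time: 3.25
eef_pos: [0.4881, 0.0975, 0.0347]
ee_rot: [[0.001, -0.977, -0.213], [0.001, -0.213, 0.977], [-1.0, -0.001, 0.0]]
ft_force: [-0.3, 0.2, 4.2]
opening: -0.002
```

Call:
{"fn": "apply_moves", "kwargs": {"plan": [0,0,0,-0.001,0,0,0,0,0,0,0,0,0,0,0,0,0,0,0,0]}}

```text
time: 3.58
eef_pos: [0.4882, 0.0975, 0.0339]
ee_rot: [[0.001, -0.977, -0.213], [0.001, -0.213, 0.977], [-1.0, -0.002, 0.001]]
ft_force: [-0.5, 1.7, 3.8]
opening: -0.002
```

```bash
python3 - <<'E'
from h import *
d=img('scene','scene1.png')
i=d['pixels'][90:260,180:420]
cv2.imwrite('pics/crop1.png',cv2.cvtColor(cv2.resize(i,None,fx=3,fy=3),cv2.COLOR_RGB2BGR))
for r in robot.pinpoint('scene','blue_lid_edge')[:2]:
  print(np.round(r['uv'],1),r['confidence'],world(d,r['uv']).round(3))
s=robot.sense();print(s['eef_pos'],s['ft_force'])
E
```

```text
[305.7 154.1] 0.94 [0.488 0.159 0.005]
[0.4880656  0.09723811 0.0337777 ] [0.5319107  2.42325665 2.47058166]
```

View pics/crop1.png

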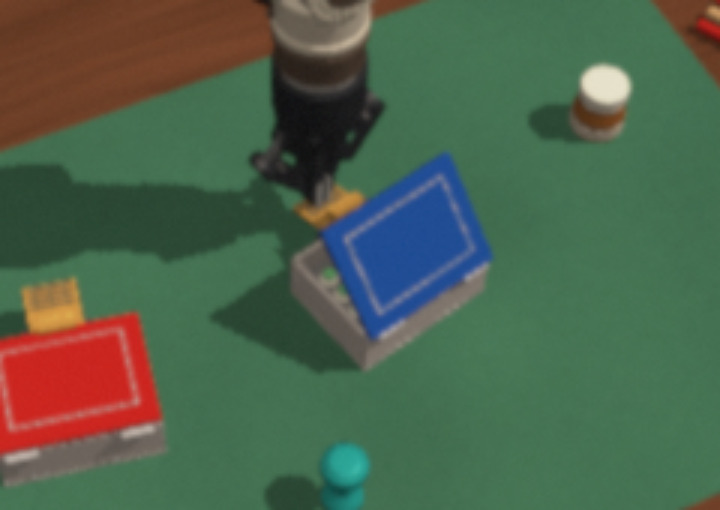

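The lid sprang open, as the crop shows: the blue lid is tilted up at about (400,240) with the stones visible. Next I lift off the tab, then push along the case's x axis.

Call:
{"fn": "apply_moves", "kwargs": {"plan": [0,0,0,0.02,0,0,0,0,0.03,0,0,0,0,0.031,0,0,0,0,0,0,0,0,0,0,0]}}

```text
time: 4.1
eef_pos: [0.4885, 0.0967, 0.1156]
ee_rot: [[0.003, -0.977, -0.212], [-0.0, -0.212, 0.977], [-1.0, -0.003, -0.001]]
ft_force: [0.0, 0.1, -0.4]
opening: -0.003
```

Call:
{"fn": "apply_moves", "kwargs": {"plan": [0,0.0195,0.0044,0,0,0,0.0195,0.0044,0,0,0,0.0146,0.0033,0,0,0,0.0,0.0,0,0,0,0,0,0,0]}}

```text
time: 4.52
eef_pos: [0.5398, 0.1086, 0.1121]
ee_rot: [[-0.004, -0.977, -0.213], [-0.001, -0.213, 0.977], [-1.0, 0.005, -0.0]]
ft_force: [0.0, -0.4, -0.8]
opening: 0.002
```

Now case x is about -37 mm. Pushing in steps of about 8 mm.

Call:
{"fn": "apply_moves", "kwargs": {"plan": [0,0.0078,0.0018,0,0,0,0.0078,0.0018,0,0,0,0.0078,0.0018,0,0,0,0.0078,0.0018,0,0,0,0.0078,0.0018,0,0]}}

```text
time: 4.93
eef_pos: [0.5809, 0.1183, 0.1145]
ee_rot: [[0.0, -0.977, -0.213], [0.0, -0.213, 0.977], [-1.0, -0.0, -0.0]]
ft_force: [-1.2, 0.7, -1.4]
opening: 0.001
```

Call:
{"fn": "apply_moves", "kwargs": {"plan": [0,0.0078,0.0018,0,0,0,0.0,0.0,0,0]}}

```text
time: 5.1
eef_pos: [0.59, 0.1204, 0.1144]
ee_rot: [[0.002, -0.977, -0.213], [0.0, -0.213, 0.977], [-1.0, -0.002, -0.0]]
ft_force: [-0.1, 0.4, -0.3]
opening: -0.002
```

```bash
python3 - <<'E'
from h import *
d=img('scene')
i=d['pixels'][90:260,180:420]
cv2.imwrite('pics/crop2.png',cv2.cvtColor(cv2.resize(i,None,fx=3,fy=3),cv2.COLOR_RGB2BGR))
E
```

```text
(no output)
```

View pics/crop2.png

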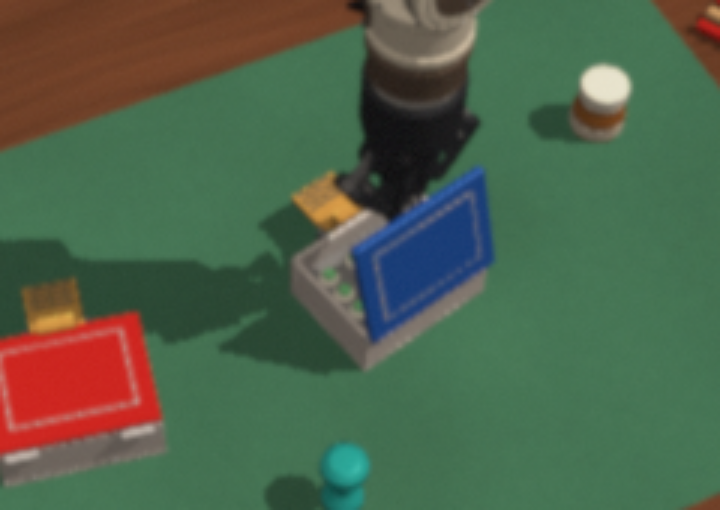

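The lid is following the fingers and is now steep, at about (425,250) in the crop. I'll keep pushing past upright.

Call:
{"fn": "apply_moves", "kwargs": {"plan": [0,0.0078,0.0018,0,0,0,0.0078,0.0018,0,0,0,0.0078,0.0018,0,0,0,0.0078,0.0018,0,0,0,0.0078,0.0018,0,0]}}

```text
time: 5.57
eef_pos: [0.6268, 0.1289, 0.1142]
ee_rot: [[-0.001, -0.977, -0.213], [-0.0, -0.213, 0.977], [-1.0, 0.001, -0.0]]
ft_force: [-0.8, -0.7, 0.2]
opening: 0.003
```

Call:
{"fn": "apply_moves", "kwargs": {"plan": [0,0.006,0.0014,0,0,0,0.0,0.0,0,0,0,0,0,0,0]}}

```text
time: 5.82
eef_pos: [0.6328, 0.1303, 0.1141]
ee_rot: [[-0.0, -0.977, -0.213], [-0.0, -0.213, 0.977], [-1.0, 0.0, 0.0]]
ft_force: [0.6, 0.1, 0.3]
opening: -0.001
```

```bash
python3 - <<'E'
from h import *
d=img('scene')
i=d['pixels'][90:260,180:420]
cv2.imwrite('pics/crop3.png',cv2.cvtColor(cv2.resize(i,None,fx=3,fy=3),cv2.COLOR_RGB2BGR))
E
```

```text
(no output)
```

View pics/crop3.png

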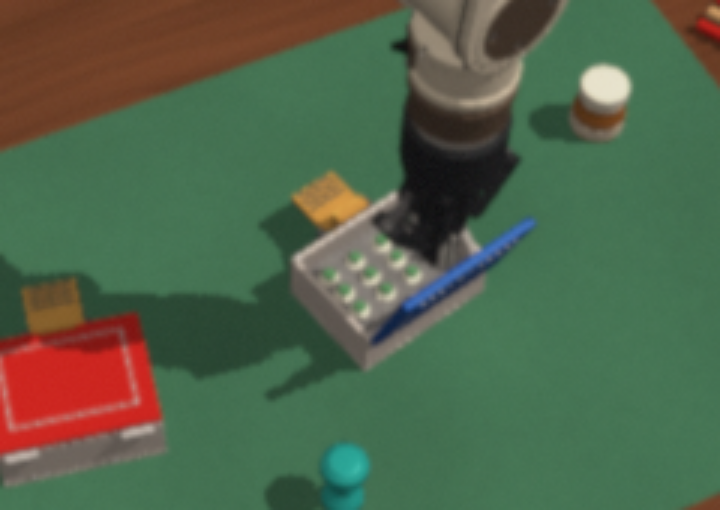

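The lid is well past upright. Backing off the way I came, then up.

Call:
{"fn": "apply_moves", "kwargs": {"plan": [0,-0.015,-0.0034,0,0,0,-0.02,-0.0045,0,0,0,-0.025,-0.0056,0,0,0,-0.025,-0.0056,0.01,0,0,-0.025,-0.0056,0.02,0]}}

```text
time: 6.28
eef_pos: [0.5191, 0.1048, 0.142]
ee_rot: [[-0.006, -0.977, -0.213], [-0.001, -0.213, 0.977], [-1.0, 0.006, 0.0]]
ft_force: [0.1, -0.4, 0.4]
opening: -0.002
```

Call:
{"fn": "apply_moves", "kwargs": {"plan": [0,-0.025,-0.0056,0.02,0,0,-0.025,-0.0056,0.02,0,0,-0.03,-0.0056,0.02,0,0,-0.03,-0.0056,0.02,0,0,-0.03,-0.0056,0,0]}}

```text
time: 6.7
eef_pos: [0.3832, 0.0777, 0.228]
ee_rot: [[0.007, -0.977, -0.213], [0.001, -0.213, 0.977], [-1.0, -0.007, -0.0]]
ft_force: [0.6, 0.3, 0.5]
opening: 0.0
```

Call:
{"fn": "apply_moves", "kwargs": {"plan": [0,0,0,0,0,0,0,0,0,0,0,0,0,0,0,0,0,0,0,0,0,0,0,0,0]}}

```text
time: 7.12
eef_pos: [0.3836, 0.0777, 0.224]
ee_rot: [[-0.0, -0.977, -0.213], [-0.0, -0.213, 0.977], [-1.0, 0.0, 0.0]]
ft_force: [-0.1, 0.7, -0.8]
opening: 0.0
```

Call:
{"fn": "apply_moves", "kwargs": {"plan": [0,0,0,0,0,0,0,0,0,0,0,0,0,0,0,0,0,0,0,0,0,0,0,0,0]}}

```text
time: 7.53
eef_pos: [0.383, 0.0776, 0.2242]
ee_rot: [[-0.0, -0.977, -0.213], [-0.0, -0.213, 0.977], [-1.0, 0.0, 0.0]]
ft_force: [-0.3, 0.4, -0.2]
opening: -0.0
```

```bash
python3 - <<'E'
from h import *
C=np.array([.578,.118]);a=.2217;R=np.array([[np.cos(a),-np.sin(a)],[np.sin(a),np.cos(a)]])
d=img('scene')
cv2.imwrite('pics/crop4.png',cv2.cvtColor(cv2.resize(d['pixels'][80:310,120:420],None,fx=2.5,fy=2.5),cv2.COLOR_RGB2BGR))
for c in ('scene','top'):
  d=img(c,c+'4.png')
  for t in ['blue_lid_edge','red_case','punch','flux_jar','loupe']:
    for r in robot.pinpoint(c,t)[:2]:
      w=world(d,r['uv']); print(c,t,np.round(r['uv'],1),round(r['confidence'],2),w.round(3),((w[:2]-C)@R).round(3) if t[0]=='b' else '')
  p=cv2.cvtColor(d['pixels'],cv2.COLOR_RGB2HSV);m=cv2.inRange(p,(95,80,20),(125,255,255))
  ys,xs=np.where(m>0);P=np.array([world(d,(x,y)) for x,y in zip(xs,ys)]);q=(P[:,:2]-C)@R
  k=(abs(q[:,1])<.08)&(abs(q[:,0]-.07)<.06)&(P[:,2]>.05)
  if k.sum()>10:
    j=P[k,2]>.12
    print(k.sum(),'lid x',q[k,0].min(),q[k,0].max(),'z',P[k,2].min(),P[k,2].max(),'fit',np.polyfit(P[k,2],q[k,0],1))
s=robot.sense();print(s['time'],s['eef_pos'],s['ft_force'])
E
```

```text
scene blue_lid_edge [334.6 177.7] 0.64 [0.665 0.135 0.145] [ 0.088 -0.002]
scene red_case [202.7 229. ] 0.69 [ 0.613 -0.172  0.059] 
scene punch [291.1 253.6] 0.77 [ 0.741 -0.007  0.022] 
scene punch [300.7 286. ] 0.68 [ 0.821 -0.022  0.019] 
scene flux_jar [378.8 133.9] 0.85 [0.519 0.363 0.017] 
scene loupe [140.9 265.8] 0.83 [ 0.622 -0.331  0.02 ] 
scene loupe [205.4 227.8] 0.62 [ 0.613 -0.166  0.059] 
338 lid x 0.05304425670237913 0.0928576531276577 z 0.060297431170594606 0.1455476774109925 fit [0.29028643 0.04850885]
top blue_lid_edge [221.2 185.3] 0.65 [0.665 0.13  0.14 ] [ 0.087 -0.007]
top red_case [346.7 227.1] 0.88 [ 0.583 -0.162  0.059] 
top punch [279.6 167.5] 0.63 [0.723 0.001 0.064] 
top punch [292.3 138.3] 0.53 [ 0.795 -0.028  0.066] 
top flux_jar [124.7 260.8] 0.83 [0.493 0.364 0.055] 
top loupe [411.4 219.8] 0.81 [ 0.607 -0.33   0.021] 
1200 lid x 0.05237295657588024 0.10175906317851093 z 0.05503950772688704 0.14570680753820353 fit [0.36596254 0.03085799]
8.1833 [0.38294481 0.07763196 0.22438121] [-0.01000543  0.7117085  -0.03068123]
```

View pics/crop4.png

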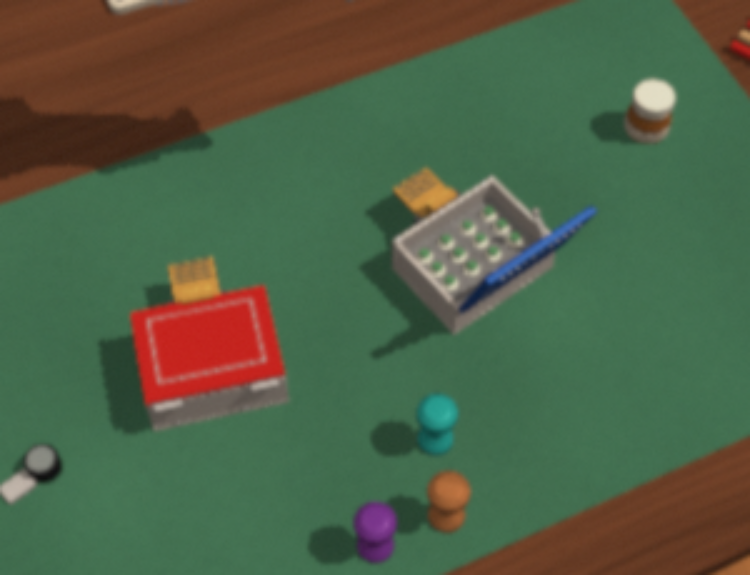

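The lid edge is at case x = 88, z = 145 mm, where fully open should be (86, 143). The red case is shut, nothing else has moved, and the arm is clear.

```bash
python3 -c "
from bench import robot
print(robot.hand_in())"
```

```text
the job is handed in; nothing more can be done
None
```

The blue case is open: its lid leans back on its stop by itself, and I've handed the job in at about 8.2 s of the 38 s allowed.

**What I did:** I pressed the brass tab about 9 mm with the closed fingertips (about 4 N) until the lid sprang up. Then I lifted off, pushed the lid over past upright from the front (readings of 1–2 N), and backed the arm away.

**Last checks:**
- **Lid:** both cameras put its front edge at about case x = 87–88 mm, z = 140–145 mm. Fully open should be 86 and 143 mm.
- **Other things:** the red case is shut, and I never went near its tab. The punch, jar and loupe are where they stood, to within the few mm the networks vary between views.
- **Arm:** it is clear of everything, and the wrist force is about zero.

**Disagreements:**
- The networks mistook the turquoise look-alike for the punch. I touched neither.
- While the gripper was in front of the lid, one lid-edge reading landed on the mat instead. I went by the picture there.

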